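Pack a spice jar under the cantilever tray of a kitchen organiser

TASK

Swing the organiser's top tray up and back until it stays open by itself, and stand the spice jar from the sloping wooden stand upright in the empty half of the compartment underneath, without dropping it. Then bring the tray back and lower it gently until it is fully down, without letting it fall. The peeler must still lie in the front half of the tray, the other jar must still stand in its half, and the mug and the tape roll are to be left where they are.

Things in the scene. Friction and masses are not known exactly. Their poses are not given: they have to be found in the camera images.
- organiser: Grey metal box fixed to the worktop, 160 (x) x 262 (y) x 118 mm. Origin: centre of its underside, z up, x to its back (the tray opens that way), y along its length. Floor 6 mm, walls 5 mm thick; front and back walls 76 mm, end walls 118 mm high. A 4 mm divider, 70 mm high, at y = 0 makes two halves of 150 (x) x 124 (y) mm: packed_jar stands in the +y half, the -y half is empty.
- empty_half (a point): Centre of the inner floor of the organiser's empty -y half, 6 mm above the worktop, 64 mm from the divider; axes as the organiser's.
- lift_arm (a joint): Angle of the four parallel steel arms outside the end walls that carry the tray, rad: 0 = tray fully down on the box, 1.571 = fully open against the stop. Highest at 1.134; beyond that it stays open by its own weight, short of that it falls shut when let go. Hinge almost free (friction 0.05 N m, no spring); tray and arms weigh 0.5 kg. No latch.
- top_tray: The tray as a moving body; axes always as the organiser's, for it never tilts. Origin: an arm pivot, 46 mm before its middle. Every point moves on a 130 mm radius arc in the organiser's x-z plane. With a = 25 deg + joint lift_arm, the shift from closed is x = 130*(cos 25 deg - cos a), z = 130*(sin a - sin 25 deg) mm: first mostly up, at most 75 mm; fully open 173 mm back, 63 mm up.
- tray_handle (a point): Centre of the tray's handle: a horizontal steel bar 10 mm thick, 110 mm long along the organiser's y, on two end posts above the tray's middle divider. 184 mm above the worktop when closed, 60 mm above the tray's inner floor; 29 mm free between the bar and the divider below it. Axes as the organiser's.
- tray_in (a point): Centre of the tray's inner floor, axes as the organiser's. Open aluminium tray 160 (x) x 262 (y) x 32 mm, walls and floor 4 mm; a divider 4 mm thick, its top 26 mm above the inner floor, runs under the handle between a front (-x) and a back (+x) half. The tray's underside is 120 mm above the worktop when closed.
- jar: Spice jar with a green screw cap, 45 mm diameter, 106 mm tall (cap from 85 to 106 mm), 0.11 kg. Origin: centre of its underside; its z axis runs along the jar to the cap. At the start it reclines in the stand.
- stand: Light-wood stand fixed to the worktop, foot 115 (x) x 76 (y) mm. Origin: centre of its underside. The jar leans 30 deg from vertical in it, cap towards the stand's -x, its underside centre at x = 25, z = 35 mm. A rest 36 mm wide lies under the jar's first 68 mm, a ledge under its foot, two low cheeks beside its first 33 mm; farther up the jar's sides are free.
- packed_jar: A like spice jar, 45 mm diameter, 106 mm tall, already standing in the +y half of the compartment; origin at the centre of its underside, z up.
- peeler: Black peeler, 170 x 25 x 18 mm, lying lengthwise in the front half of the tray. Origin: centre of its underside; x along its length.
- mug: Mug, 93 mm tall, standing on the worktop behind the work; bystander. Origin: centre of its underside.
- tape: Roll of tape, 98 mm diameter, 25 mm high, lying on the worktop behind the work; bystander. Origin: centre of its underside.
Not all that is in view belongs to the job. Of the things like the peeler, leave any that is orange, purple or turquoise; of the rest the larger one is meant.

How it is judged:
By the outcome, as a careful person would: the job done as asked, in the order asked, and still so for the second after the job is handed in, with the robot touching nothing.
It also fails if it takes over 69 s, if anything falls off the work surface, if the arm or the gripper's body presses on something with over 40 N, if the wrist force passes 120 N, or if a joint passes its speed limit or range.

ROBOT

A 7-joint arm with a two-finger parallel gripper is mounted at the origin on a cart in front of the work surface, level with it; the furniture and walls round the work are solid. World frame = base frame: x ahead of the robot, y to its left, z up, the work surface at z = 0. Lengths are in m, angles in degrees, forces in N, time in s.
With the tool pointing down it reaches from about 0.425 to 0.825 m from the base axis. Payload 3.6 kg.
Tool frame: the origin (TCP) lies between the finger pads; the fingertips stand manip.finger_overhang ahead of it and the grasp point (between the pads) lies 8 mm behind it (manip.finger_overhang is the distance from the TCP to the fingertips, in m); x points along the fingers, z is the direction in which the jaws open and shut, and the axes are right-handed (so a half turn about x gives the same grasp; the last joint's range is limited). The gripper opens to 85 mm and grips with 20 to 120 N. Pads are 22 mm wide; open, the fingers measure 114 mm over their backs; the gripper's body (76 mm by 85 mm) begins 54 mm behind the grasp point. The pads swing forward as they close: fully open they stand 13 mm farther back than shut.
Start: joints at [-73.596, 35.231, -0.722, 81.555, 0.464, 63.22, -2.315], TCP at [0.2, 0.618, 0.242] pointing down, gripper open.
Joint ranges: [-178.69, 178.69], [-17.37, 117.87], [-77.05, 75.6], [15.02, 138.74], [-78.02, 258.01], [0.78, 113.62], [-162.83, 162.83]. Speed limits (degrees/s): [159.86, 159.86, 180, 180, 180, 180, 180].

INTERFACE

Orientations are given as [roll, pitch, yaw] about the fixed x, y, z axes, in that order (R = Rz(yaw) Ry(pitch) Rx(roll)).
In Python, from bench import manip gives the robot as it stands.
- The arm moves only by the shell command python3 -m crank 'ROWS' [OPENING] [FORCE]. ROWS is JSON, a list of rows, each a list of 2 entries, a list of its own where there are three numbers: the shift along the tool's x, y, z in units of 15 cm (1.0 is 15 cm), then the turn, a rotation vector about the tool's x, y, z in units of 45 degrees (1.0 is 45 degrees). A call has 1 to 12 rows; each row is the pose to reach, as a shift and turn from the pose commanded when the call began, along the tool's axes at that moment; what a row does not reach only later rows make up. A row lasts 1/12 s, in which the tool goes at most 41.7 mm and 7.16 degrees, less where a joint would pass 70% of its speed; a pose out of reach is approached as far as the arm can. A call with a number of a shift or a turn outside -1 to 1 is refused whole. A call with a gripper value outside its range is refused whole. OPENING is the closure, from -1 (fully open) to 1 (shut), set as the call begins (- or left out, the last holds). The fingers move at their own pace and stop on an object; FORCE is the grip in N (left out, the last holds). Time passes only in rows, so rows that repeat a pose let the fingers close. It gives the time, the measured TCP pose, the force and the opening at its end, in the units of the state.
- manip.observe(): the state, without advancing time (a new reading comes with each control period).
- manip.get_image(name): name is "side" or "top"; returns a dict with "img" (480x640x3 uint8, red, green, blue), "fx", "fy", "cx", "cy" (pixels), "origin" and "attitude" of the camera in the world. Camera axes: x right, y down, z forward; pixel columns grow to the right and rows downward; lengths in m; the calibration is good to about 2 mm. A picture is of the moment at which its call begins. There is no depth.
- manip.job_done(): hands the job in, once; it reports no verdict.
Trained networks look in the newest picture that a camera, given by its name, has taken for a name from the list of things; names that differ only in an ending like _2 or _b are one class to them, and where a whole thing is asked for, a point or a joint stands for the part that bears it (a point fixed in the world has none). Each returns a list of dicts, best first, with "conf" (0 to 1); they miss things now and then, are a little off and sometimes report something else, mostly with a low value. They report only what shows in the picture. A call takes as long as a camera call. They do not tell look-alikes from the thing itself.
- manip.boxes_of(camera, target): "extent" ([left, top, right, bottom] in pixels, round what is visible of it).
- manip.cut_out(camera, target): "pixels" (480x640 bool, what is visible of it) and "extent" ([left, top, right, bottom] in pixels, round what is visible of it).
The state is a dict: "time": time; "q": joint angles; "joint_velocities": joint speeds; "effort": joint torques, N m; "eef_pos": TCP position; "tcp_rot": TCP orientation; "contact_force": force on the tool from outside, world axes, zero at the start; "wrist_torque": the same for the moment, N m; "grip_width": finger opening in m.
Only numpy, scipy, OpenCV 4.12 (cv2) and the standard library are available. Lean on these libraries where they do the work, as an engineer would, in place of code of your own. Each camera call takes 0.05 s, during which the arm holds its last target. There are 200 camera calls.

## Working session

There is one attempt and no reset: what is moved stays moved. The work goes in short steps, Python scripts to look and compute and a shell command to move; the robot and the scene stay as the last step left them, time stands still between calls to the robot, and variables do not carry over. Pictures are saved under pics/ and viewed, about 8 in all and at most 12, crops included, and the job is handed in when it is done.

```bash
ls; mkdir -p pics; python3 - <<'E'
from bench import manip
import cv2,numpy as np
print(manip.observe(), manip.finger_overhang)
for c in("side","top"):
    d=manip.get_image(c); cv2.imwrite(f"pics/{c}0.png",d["img"][:,:,::-1]); print({k:v for k,v in d.items() if k!="img"})
    for t in("organiser","jar","stand","packed_jar","peeler","tray_handle","top_tray","mug","tape"):
        print(c,t,[(np.round(b["extent"]).tolist(),round(b["conf"],2)) for b in manip.boxes_of(c,t)])
E
```

```text
pics
{'time': 0.0, 'q': array([-73.5979914 ,  35.29224535,  -0.72366393,  81.64215574,
         0.46355459,  63.21968761,  -2.31386752]), 'joint_velocities': array([-0.01455085, -0.04391397,  0.03551648,  0.12991207, -0.03524605,
       -0.04094918,  0.05116324]), 'effort': array([ 7.03676815e-04, -4.69199717e+01,  2.59295180e-01, -1.71027392e+01,
        9.90808709e-03,  9.63444239e-03, -2.08590158e-07]), 'eef_pos': array([0.19975342, 0.61776117, 0.24109932]), 'tcp_rot': array([-179.50749316,   89.84876485, -107.42272753]), 'contact_force': array([-0.50814524,  1.17034244,  0.17189591]), 'wrist_torque': array([0.00691922, 0.01904996, 0.03099686]), 'grip_width': 0.08566414287040088} 0.011
{'fx': 517.373680140912, 'fy': 517.373680140912, 'cx': 315.4468123766091, 'cy': 234.971952831609, 'origin': array([ 0.01590148, -0.7567099 ,  0.92835772]), 'attitude': array([-128.77085418,   -0.35571443,  -32.86738187])}
side organiser [([221.0, 179.0, 325.0, 295.0], 0.62)]
side jar [([346.0, 319.0, 377.0, 347.0], 0.68)]
side stand [([332.0, 328.0, 387.0, 383.0], 0.57), ([350.0, 317.0, 376.0, 345.0
[... 534 characters left out ...]
 227.0, 330.0, 317.0], 0.63), ([426.0, 262.0, 480.0, 287.0], 0.57)]
top jar [([427.0, 262.0, 479.0, 289.0], 0.71), ([181.0, 227.0, 329.0, 319.0], 0.55)]
top stand [([418.0, 258.0, 467.0, 296.0], 0.58)]
top packed_jar []
top peeler [([220.0, 286.0, 301.0, 304.0], 0.83), ([146.0, 178.0, 168.0, 243.0], 0.83), ([350.0, 288.0, 403.0, 352.0], 0.82), ([224.0, 196.0, 268.0, 209.0], 0.65), ([140.0, 273.0, 180.0, 298.0], 0.5)]
top tray_handle [([182.0, 226.0, 327.0, 320.0], 0.97)]
top top_tray []
top mug [([181.0, 230.0, 327.0, 317.0], 0.72), ([322.0, 140.0, 372.0, 184.0], 0.69), ([180.0, 228.0, 328.0, 320.0], 0.56)]
top tape [([403.0, 153.0, 450.0, 197.0], 0.95), ([182.0, 230.0, 329.0, 319.0], 0.18)]
```

View pics/top0.png

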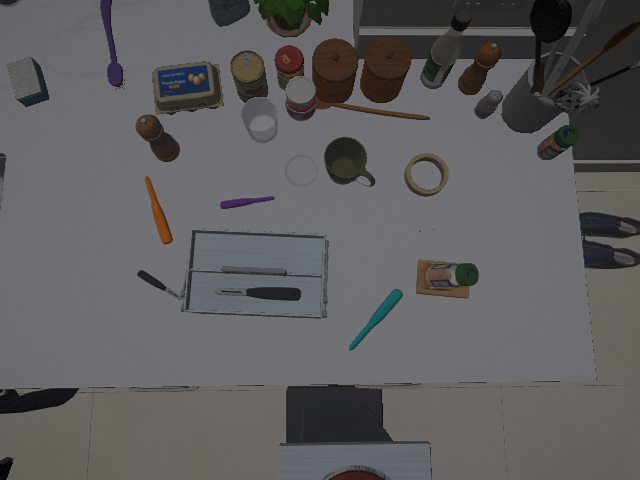

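View pics/side0.png

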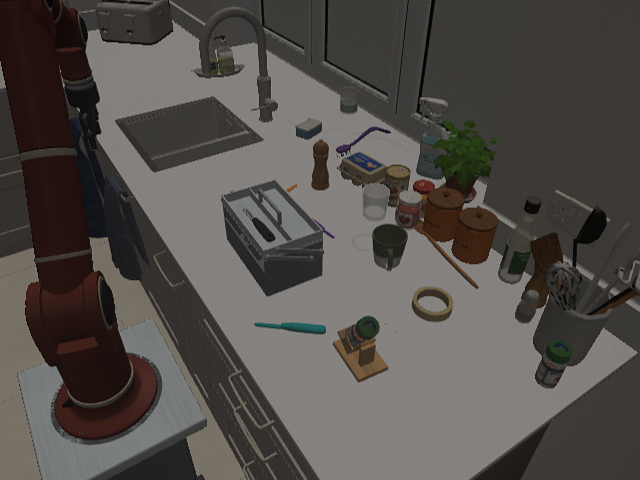

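The top view shows the organiser at about (182–328, 228–318), its handle bar at (222–287, 271), and the jar and stand at (418–478, 258–297), with the cap to the right (−y). The side view shows the same items. I'll zoom in on these for precise pixels.

```bash
python3 - <<'E'
import cv2,numpy as np
a=cv2.imread("pics/top0.png");b=cv2.imread("pics/side0.png")
f=lambda i,x,y,w,h,s:cv2.resize(i[y:y+h,x:x+w],None,fx=s,fy=s,interpolation=cv2.INTER_CUBIC)
A=f(a,175,220,160,110,5);B=f(b,215,170,120,130,0+4.5)
C=np.hstack([f(a,410,250,80,60,5),f(b,325,310,80,80,5)[:300]])
cv2.imwrite("pics/c1.png",np.clip(A*1.6,0,255).astype('u1'));
D=np.zeros((600,800,3),'u1'); D[:585,:540]=f(b,215,170,120,130,4.5)
cv2.imwrite("pics/c2.png",np.clip(D*1.6,0,255).astype('u1'))
E=np.zeros((400,800,3),'u1');E[:300,:400]=f(a,410,250,80,60,5);E[:400,400:]=f(b,325,310,80,80,5)
cv2.imwrite("pics/c3.png",np.clip(E*1.6,0,255).astype('u1'))
E
```

```text
(no output)
```

View pics/c1.png

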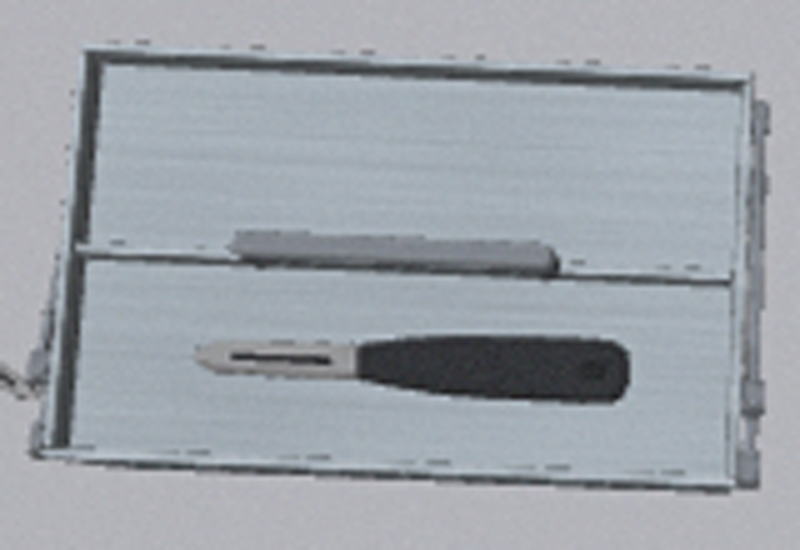

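View pics/c2.png

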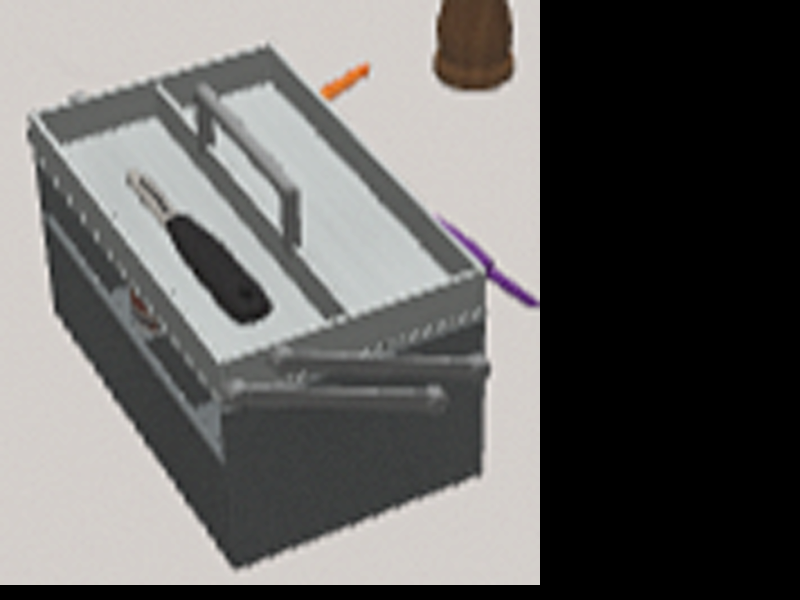

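View pics/c3.png

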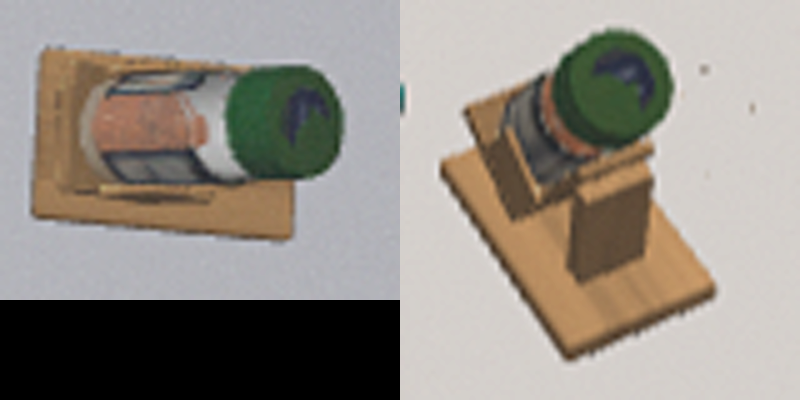

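The crops show the bar ends, tray rim corners, foot corners and cap clearly. In both views the peeler lies in the front half. Next I'll triangulate these points.

```bash
cat > h.py <<'E'
import numpy as np
from scipy.spatial.transform import Rotation as R
from scipy.optimize import least_squares
CAM={"side":((517.37,315.45,234.97),(0.01590148,-0.7567099,0.92835772),(-128.77085418,-0.35571443,-32.86738187)),
"top":((488.134,318.67,237.61),(0.39648984,0.09766382,1.08372008),(-169.84187634,-1.27009266,-90.5853696))}
def proj(c,p):
    (f,cx,cy),o,e=CAM[c]; q=(np.atleast_2d(p)-o)@R.from_euler("xyz",e,degrees=True).as_matrix()
    return np.c_[f*q[:,0]/q[:,2]+cx,f*q[:,1]/q[:,2]+cy]
def tri(t,s):
    r=least_squares(lambda p:np.r_[proj("top",p)[0]-t,proj("side",p)[0]-s],[.5,.1,.1]); return r.x,np.sqrt(2*r.cost)
def onz(c,uv,z):
    (f,cx,cy),o,e=CAM[c]; d=R.from_euler("xyz",e,degrees=True).apply([(uv[0]-cx)/f,(uv[1]-cy)/f,1]); return np.array(o)+d*(z-o[2])/d[2]
def fit(model,tops,sides,z0=0):  # model pts (body), pix lists (None to skip) -> x,y,z,yaw
    def res(v):
        P=R.from_euler("z",v[3]).apply(model)+v[:3]; out=[]
        for c,l in(("top",tops),("side",sides)):
            q=proj(c,P)
            out+=[q[i]-u for i,u in enumerate(l) if u is not None]
        return np.concatenate(out)
    return min((least_squares(res,[.5,.1,z0,y]) for y in(0,1.57,3.14,-1.57)),key=lambda r:r.cost)
E
python3 - <<'E'
from h import *
T=lambda l:[None if p is None else np.array([175+p[0]/5,220+p[1]/5])for p in l]
S=lambda l:[None if p is None else np.array([215+p[0]/4.5,170+p[1]/4.5])for p in l]
t=T([(232,246),(556,260),(88,48),(752,77),(735,487),(42,453)])
s=S([(205,88),(292,188),(268,46),(484,270),(223,365),(32,118)])
for a,b in zip(t,s): print(*[np.round(v,4) for v in tri(a,b)])
m=np.array([(0,.055,.189),(0,-.055,.189),(.08,.131,.152),(.08,-.131,.152),(-.08,-.131,.152),(-.08,.131,.152)])
r=fit(m,t,s); print("org",r.x[:3],np.degrees(r.x[3]),np.round(r.fun,1))
t2=[np.array([410+x/5,250+y/5]) for x,y in((33,216),(292,238),(43,48))]
s2=[np.array([325+(x-400)/5,310+y/5]) for x,y in((443,165),(572,355),(715,290))]
for a,b in zip(t2[:2],s2[:2]): print(*[np.round(v,4) for v in tri(a,b)])
m=np.array([(.0575,.038,.0),(-.0575,.038,.0),(.0575,-.038,.0),(-.0575,-.038,0)])
r=fit(m,t2+[None],[s2[0],s2[1],None,s2[2]]); print("stand top of foot",r.x[:3],np.degrees(r.x[3]),np.round(r.fun,1))
# cap face centre
x,y,z,w=r.x
for zz in (0,):
  o=np.array([x,y,0]); M=R.from_euler("z",w)
  ax=np.array([-np.sin(np.pi/6),0,np.cos(np.pi/6)])
  J=lambda d:o+M.apply(np.array([.025,0,.035])+ax*d)
  print("jar foot",J(0),"cap mid",J(.095),J(.106))
  print(proj("top",[J(0),J(.106)]),proj("side",[J(0),J(.106)]))
print("capface tri",tri(np.array([410+307/5,250+122/5]),np.array([325+218/5,310+75/5])))
E
```

```text
[0.5017 0.2554 0.1826] 2.0512
[0.4938 0.1361 0.1887] 0.9411
[0.5814 0.3195 0.1493] 0.3442
[0.5689 0.0616 0.1504] 0.9404
[0.4122 0.0697 0.1491] 1.5733
[0.4268 0.332  0.1453] 1.0389
org [ 0.49769249  0.19573466 -0.00377739] -3.034702062073748 [ 2.8 -0.7 -2.3 -0.8 -1.2 -1.6  0.7 -1.2  0.7 -0.2  0.5  0.5 -1.2  0.3
 -1.3  0.2  0.2 -0.4  0.1  0.8 -1.6  0.8 -1.5 -0.4]
[ 0.465  -0.1441  0.006 ] 1.2315
[ 0.4537 -0.2581  0.0071] 0.7932
stand top of foot [ 0.49634982 -0.20454522  0.00658702] 84.55664761153885 [ 0.2 -0.3  0.2 -0.2 -0.1 -0.7 -1.3  0.1 -0.8  0.5  0.8 -0.2]
jar foot [ 0.49872136 -0.17965796  0.035     ] cap mid [ 0.49421543 -0.22694376  0.11727241] [ 0.4936937  -0.23241896  0.12679869]
[[435.53085874 275.76127695]
 [474.09860003 273.473986  ]] [[354.78556687 338.87997517]
 [370.64989469 327.47487555]]
capface tri (array([ 0.49216826, -0.22637744,  0.12920056]), np.float64(0.40939532401948797))
```

```bash
cat >> h.py <<'E'
from bench import manip
def st():
    s=manip.observe(); return s,np.array(s["eef_pos"]),R.from_euler("xyz",s["tcp_rot"],degrees=True)
def frame(x,z):
    x=np.array(x,float);x/=np.linalg.norm(x);z=np.array(z,float);z-=x*(x@z);z/=np.linalg.norm(z)
    return R.from_matrix(np.c_[x,np.cross(z,x),z])
def go(p,Q,lab=""):
    "shift/turn rows units from present pose to TCP p, orientation Q (or its half turn, whichever nearer)"
    s,p0,R0=st()
    Q=min((Q,Q*R.from_euler("x",180,degrees=True)),key=lambda q:(R0.inv()*q).magnitude())
    print(lab,"shift",np.round(R0.inv().apply(np.array(p)-p0)/.15,3).tolist(),"turn",np.round(np.degrees((R0.inv()*Q).as_rotvec())/45,3).tolist())
yaw=np.radians(-3.0); OX=np.array([np.cos(yaw),np.sin(yaw),0]); OY=np.array([-OX[1],OX[0],0])
O=np.array([.4977,.1957,0])
down=frame([0,0,-1],OX)
HANDLE=O+[0,0,.183]
E
python3 - <<'E'
from h import *
s,p,r=st(); print(r.as_matrix().round(3))
go(HANDLE+[0,0,.06],down,"above")
go([.498,.196,.243],down)
E
```

```text
[[-0.    -0.951  0.308]
 [-0.     0.308  0.951]
 [-1.     0.    -0.   ]]
above shift [-0.005, -2.756, -2.071] turn [1.668, -0.0, 0.0]
 shift [-0.005, -2.757, -2.068] turn [1.668, -0.0, 0.0]
```

```bash
python3 -m crank '[[[-0.2,-0.5,-0.35],[0.3,0,0]],[[-0.2,-1,-0.75],[1,0,0]],[[-0.2,-1,-0.75],[1,0,0]],[[-0.2,-1,-0.75],[1,0,0]],[[-0.2,-1,-0.75],[1,0,0]],[[-0.2,-1,-0.75],[1,0,0]],[[-0.2,-1,-0.75],[1,0,0]]]' -1; python3 -c "
from h import *
go(HANDLE+[0,0,.08],down)"
```

```text
time: 1.58
eef_pos: [0.3102, 0.4633, 0.2732]
tcp_rot: [-3.9, 89.9, 22.6]
contact_force: [-0.4, 0.6, -0.5]
grip_width: 0.0852
 shift [0.069, -2.155, 0.322] turn [0.656, 0.002, -0.0]
```

```bash
python3 -m crank '[[[0,-0.25,0.04],[0.16,0,0]],[[0,-0.5,0.08],[0.3,0,0]],[[0,-0.75,0.12],[0.45,0,0]],[[0,-1,0.15],[0.656,0,0]],[[0,-1,0.15],[0.656,0,0]]]'; python3 -c "
from h import *
go(HANDLE+[0,0,.06],down)"
```

```text
time: 2.0
eef_pos: [0.4023, 0.3331, 0.2733]
tcp_rot: [-41.0, 89.6, -44.5]
contact_force: [0.1, 0.0, -0.0]
grip_width: 0.0852
 shift [0.209, -0.874, 0.69] turn [-0.012, 0.007, 0.006]
```

```bash
python3 -m crank '[[[0.05,-0.2,0.17],[0,0,0]],[[0.1,-0.4,0.35],[0,0,0]],[[0.15,-0.6,0.5],[0,0,0]],[[0.2,-0.8,0.65],[0,0,0]],[[0.2,-0.874,0.69],[0,0,0]],[[0.2,-0.874,0.69],[0,0,0]],[[0.2,-0.874,0.69],[0,0,0]]]'; python3 - <<'E'
from h import *
import cv2
go(HANDLE+[0,0,-.008],down)
I=[]
for c,(x,y) in(("top",(170,190)),("side",(200,130))):
    d=manip.get_image(c)["img"][y:y+150,x:x+100,::-1]; I.append(cv2.resize(d,None,fx=4,fy=4,interpolation=2))
cv2.imwrite("pics/a1.png",np.clip(np.hstack(I)*1.5,0,255).astype('u1'))
E
```

```text
time: 2.58
eef_pos: [0.4943, 0.2065, 0.2424]
tcp_rot: [117.5, 90.0, 115.0]
contact_force: [0.2, 0.2, -0.3]
grip_width: 0.0855
 shift [0.449, -0.071, 0.026] turn [0.011, -0.0, -0.001]
```

View pics/a1.png

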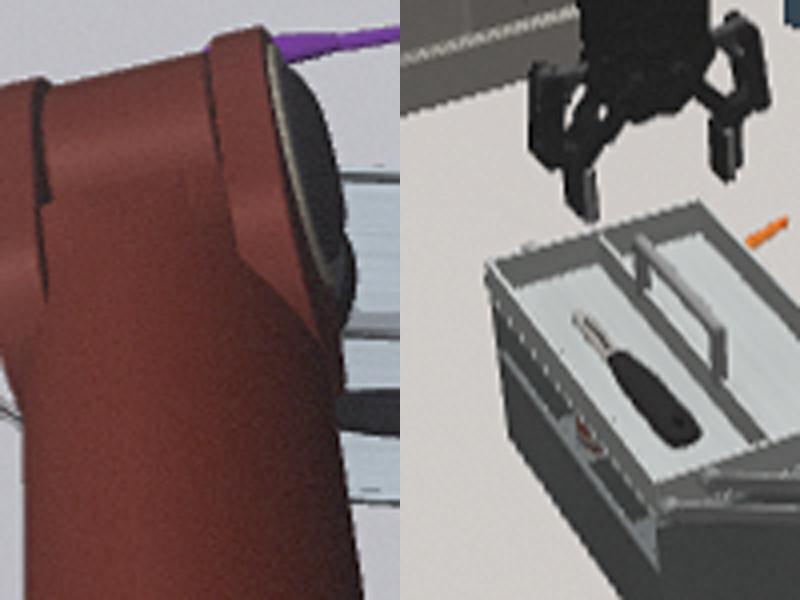

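The side view shows the jaws across the bar, which is at about (685, 300), and the peeler lies undisturbed. I'll descend and grip.

```bash
python3 -m crank '[[[0.1,-0.03,0.02],[0.011,0,0]],[[0.2,-0.06,0.025],[0.011,0,0]],[[0.3,-0.07,0.025],[0.011,0,0]],[[0.4,-0.07,0.025],[0.011,0,0]],[[0.449,-0.07,0.025],[0.011,0,0]],[[0.449,-0.07,0.025],[0.011,0,0]],[[0.449,-0.07,0.025],[0.011,0,0]]]'; python3 -m crank '[[[0,0,0],[0,0,0]],[[0,0,0],[0,0,0]],[[0,0,0],[0,0,0]],[[0,0,0],[0,0,0]],[[0,0,0],[0,0,0]],[[0,0,0],[0,0,0]],[[0,0,0],[0,0,0]],[[0,0,0],[0,0,0]],[[0,0,0],[0,0,0]]]' 1 40
```

```text
time: 3.27
eef_pos: [0.4972, 0.1973, 0.1751]
tcp_rot: [111.8, 90.0, 109.0]
contact_force: [0.1, 0.0, -0.5]
grip_width: 0.0853
time: 4.02
eef_pos: [0.4987, 0.1958, 0.1753]
tcp_rot: [7.6, 89.9, 4.6]
contact_force: [3.1, 0.2, 0.2]
grip_width: 0.0084
```

```bash
cat >> h.py <<'E'
def arc(th):
    a=np.radians(25)+np.array(th); return .13*(np.cos(np.radians(25))-np.cos(a)),.13*(np.sin(a)-np.sin(np.radians(25)))
E
python3 - <<'E'
from h import *
s,p,r=st(); print(r.as_matrix().round(3)); print((OX@r.as_matrix()).round(3))
x,z=arc(np.linspace(0,1.55,23)); print(np.c_[-z/.15,x/.15].round(3).tolist())
E
```

```text
[[ 0.003  0.052  0.999]
 [ 0.     0.999 -0.052]
 [-1.     0.     0.002]]
[ 0.002 -0.001  1.   ]
[[-0.0, 0.0], [-0.054, 0.028], [-0.107, 0.059], [-0.157, 0.094], [-0.204, 0.133], [-0.249, 0.175], [-0.29, 0.219], [-0.328, 0.267], [-0.363, 0.317], [-0.394, 0.37], [-0.422, 0.424], [-0.445, 0.481], [-0.464, 0.538], [-0.48, 0.598], [-0.491, 0.658], [-0.498, 0.718], [-0.5, 0.779], [-0.499, 0.84], [-0.493, 0.901], [-0.482, 0.961], [-0.468, 1.02], [-0.449, 1.079], [-0.427, 1.135]]
```

```bash
python3 -m crank '[[[-0.02,0,0.01],[0,0,0]],[[-0.054,0,0.028],[0,0,0]],[[-0.107,0,0.059],[0,0,0]],[[-0.157,0,0.094],[0,0,0]],[[-0.204,0,0.133],[0,0,0]],[[-0.249,0,0.175],[0,0,0]],[[-0.29,0,0.219],[0,0,0]],[[-0.328,0,0.267],[0,0,0]],[[-0.363,0,0.317],[0,0,0]],[[-0.394,0,0.37],[0,0,0]],[[-0.394,0,0.37],[0,0,0]]]'; python3 - <<'E'
from h import *
import cv2
d=manip.get_image("side")["img"]; cv2.imwrite("pics/a2.png",np.clip(cv2.resize(d[130:330,180:450,::-1],None,fx=2.9,fy=2.9)*1.5,0,255).astype('u1'))
E
```

```text
time: 4.93
eef_pos: [0.5536, 0.193, 0.2343]
tcp_rot: [-178.8, 90.0, 178.2]
contact_force: [3.0, 0.7, -7.3]
grip_width: 0.0085
```

View pics/a2.png

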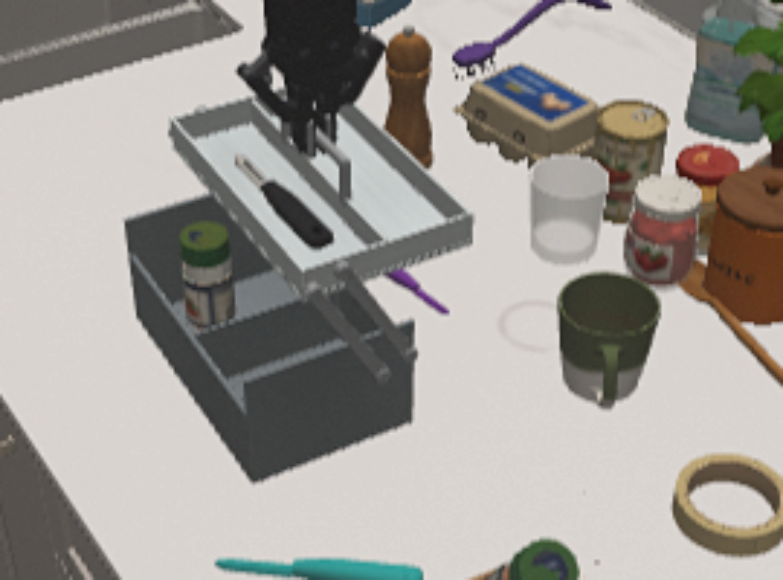

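The tray rises well: the grip holds the bar at (330, 150), the peeler lies still and the packed jar stands in the +y half. I'll continue the arc.

```bash
python3 -m crank '[[[-0.028,0,0.054],[0,0,0]],[[-0.051,0,0.111],[0,0,0]],[[-0.07,0,0.168],[0,0,0]],[[-0.086,0,0.228],[0,0,0]],[[-0.097,0,0.288],[0,0,0]],[[-0.104,0,0.348],[0,0,0]],[[-0.106,0,0.409],[0,0,0]],[[-0.105,0,0.47],[0,0,0]],[[-0.099,0,0.531],[0,0,0]],[[-0.088,0,0.591],[0,0,0]],[[-0.074,0,0.65],[0,0,0]]]'; python3 -m crank '[[[0.019,0,0.059],[0,0,0]],[[0.041,0,0.115],[0,0,0]],[[0.041,0,0.115],[0,0,0]],[[0.041,0,0.115],[0,0,0]]]'; python3 -c "
from h import *
s,p,r=st();print(p, (p-O)@OX,(p-O)@OY)"
```

```text
time: 5.9
eef_pos: [0.6495, 0.188, 0.2462]
tcp_rot: [174.8, 89.9, 171.9]
contact_force: [-0.8, -0.0, -0.7]
grip_width: 0.0082
time: 6.23
eef_pos: [0.6686, 0.1871, 0.2394]
tcp_rot: [4.1, 89.9, 1.1]
contact_force: [3.4, 0.3, -0.2]
grip_width: 0.0087
[0.66860484 0.18706069 0.23943588] 0.17112277102283477 0.0003170025864722237
```

```bash
python3 -m crank '[[[0,0,0],[0,0,0]],[[0,0,0],[0,0,0]],[[0,0,0],[0,0,0]],[[0,0,0],[0,0,0]],[[0,0,0],[0,0,0]],[[0,0,0],[0,0,0]],[[-0.1,0,0],[0,0,0]],[[-0.3,0,0],[0,0,0]],[[-0.5,0,0],[0,0,0]],[[-0.5,-0.2,0],[0,0,0]],[[-0.5,-0.4,-0.1],[0,0,0]],[[-0.5,-0.6,-0.2],[0,0,0]]]' -1; python3 - <<'E'
from h import *
import cv2
I=[]
for c in("side","top"):
    d=manip.get_image(c)["img"]; I.append(d)
d=I[0]; a=cv2.resize(d[150:300,200:360,::-1],None,fx=2.5,fy=2.5); b=cv2.resize(I[1][160:340,170:330,::-1],None,fx=2.5,fy=2.5)[:375]
cv2.imwrite("pics/a3.png",np.clip(np.hstack([a,b])*1.5,0,255).astype('u1'))
# jar plan
w=np.radians(84.6); h=-np.array([np.cos(w),np.sin(w),0]); ax=h*.5+np.array([0,0,.866])
foot=np.array([.496,-.2045,.035])-h*.025
zj=np.array([h[1],-h[0],0]); Q=frame(-ax,zj)
tcp=foot+ax*(.074-.008); pre=tcp+ax*.12
print("tcp",tcp,"pre",pre)
go(pre,Q,"pre")
E
```

```text
time: 7.23
eef_pos: [0.6329, 0.0979, 0.3142]
tcp_rot: [-27.5, 89.9, -30.4]
contact_force: [-0.2, 0.1, 0.6]
grip_width: 0.0852
tcp [ 0.49524713 -0.2124645   0.092156  ] pre [ 0.48960063 -0.27219821  0.196076  ]
pre shift [0.808, -2.467, -0.789] turn [0.039, -0.012, 0.674]
```

View pics/a3.png

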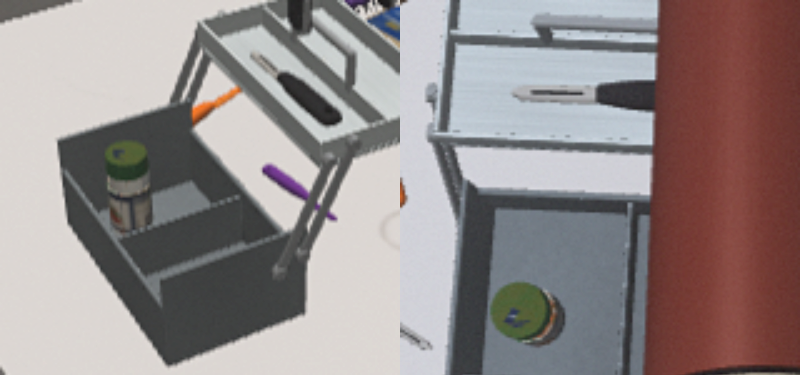

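The tray stays open on its own with the peeler in its front half. The packed jar stands in +y, and the −y half is empty. Next is the jar.

```bash
python3 -m crank '[[[0,-0.2,-0.08],[0,0,0.1]],[[0,-0.45,-0.2],[0,0,0.25]],[[0,-0.7,-0.3],[0,0,0.4]],[[0,-0.95,-0.4],[0,0,0.55]],[[0,-1,-0.45],[0,0,0.674]],[[0,-1,-0.45],[0,0,0.674]]]'; python3 - <<'E'
from h import *
w=np.radians(84.6); h=-np.array([np.cos(w),np.sin(w),0]); ax=h*.5+np.array([0,0,.866])
foot=np.array([.496,-.2045,.035])-h*.025
Q=frame(-ax,[h[1],-h[0],0]); go(foot+ax*.186,Q)
E
```

```text
time: 7.83
eef_pos: [0.5552, -0.059, 0.3122]
tcp_rot: [90.5, 59.9, 86.4]
contact_force: [0.2, 0.2, 0.0]
grip_width: 0.0855
 shift [-0.057, -1.642, -0.332] turn [0.023, -0.02, -0.003]
```

```bash
python3 -m crank '[[[-0.02,-0.25,-0.05],[0,0,0]],[[-0.03,-0.5,-0.1],[0,0,0]],[[-0.05,-0.75,-0.2],[0,0,0]],[[-0.06,-1,-0.3],[0.023,-0.02,0]],[[-0.06,-1,-0.33],[0.023,-0.02,0]]]'; python3 -m crank '[[[0,-0.2,0],[0,0,0]],[[0,-0.4,0],[0,0,0]],[[0,-0.6,0],[0,0,0]],[[0,-0.64,0],[0,0,0]],[[0,-0.64,0],[0,0,0]],[[0,-0.64,0],[0,0,0]]]'; python3 - <<'E'
from h import *
import cv2
w=np.radians(84.6); h=-np.array([np.cos(w),np.sin(w),0]); ax=h*.5+np.array([0,0,.866])
foot=np.array([.496,-.2045,.035])-h*.025
Q=frame(-ax,[h[1],-h[0],0]); go(foot+ax*.186,Q,"pre");go(foot+ax*.066,Q,"grasp")
I=[]
for c,(x,y) in(("top",(390,190)),("side",(300,240))):
    d=manip.get_image(c)["img"][y:y+150,x:x+100,::-1]; I.append(cv2.resize(d,None,fx=4,fy=4,interpolation=2))
cv2.imwrite("pics/a4.png",np.clip(np.hstack(I)*1.5,0,255).astype('u1'))
E
```

```text
time: 8.25
eef_pos: [0.4971, -0.1868, 0.2421]
tcp_rot: [90.4, 60.0, 85.4]
contact_force: [-1.3, -0.7, 0.2]
grip_width: 0.0856
time: 8.75
eef_pos: [0.4964, -0.2603, 0.1978]
tcp_rot: [89.5, 59.6, 85.3]
contact_force: [0.0, 1.0, -0.0]
grip_width: 0.0858
pre shift [-0.032, -0.077, -0.039] turn [0.026, -0.008, -0.009]
grasp shift [0.768, -0.083, -0.034] turn [0.026, -0.008, -0.009]
```

View pics/a4.png

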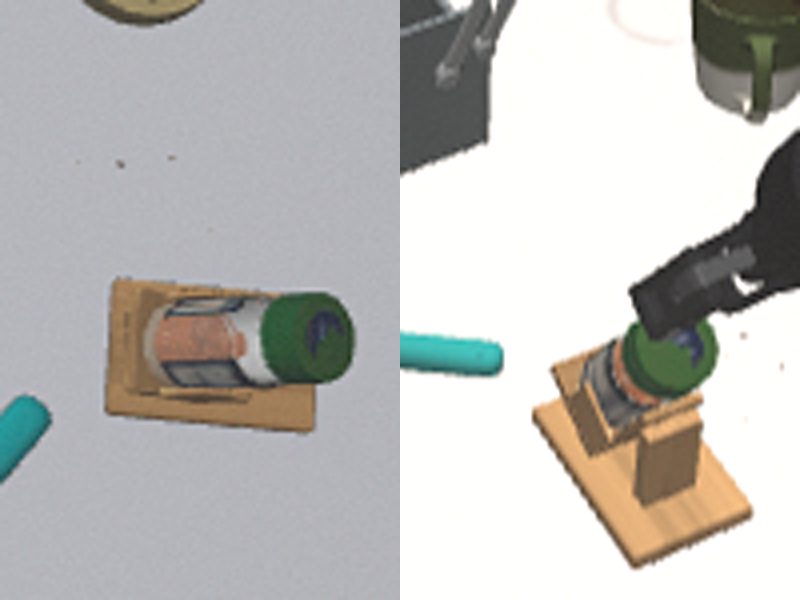

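The gripper is along the jar axis and clear of it. Before descending I'll refine the jar position from the cap centroids in both initial pictures.

```bash
python3 - <<'E'
from h import *
import cv2
w=np.radians(84.6); h=-np.array([np.cos(w),np.sin(w),0]); ax=h*.5+np.array([0,0,.866])
foot=np.array([.496,-.2045,.035])-h*.025; u=np.array([h[1],-h[0],0]); v=np.cross(ax,u)
t=np.linspace(0,6.283,60); cyl=np.vstack([ax*d+.0225*(np.outer(np.cos(t),u)+np.outer(np.sin(t),v)) for d in(-.0105,.0105)])
obs={}
for c,(x0,y0,x1,y1) in(("top",(440,255,485,295)),("side",(345,310,385,350))):
    im=cv2.imread(f"pics/{c}0.png").astype(int)[y0:y1,x0:x1]; b,g,r=im[...,0],im[...,1],im[...,2]
    m=(g>r*1.25)&(g>b*1.1)&(g>15); m=cv2.morphologyEx(m.astype('u1'),cv2.MORPH_CLOSE,np.ones((7,7)))
    n,l,s,ce=cv2.connectedComponentsWithStats(m); i=1+s[1:,4].argmax(); a=s[i]; obs[c]=(np.array([a[0]+x0,a[1]+y0,a[0]+a[2]+x0,a[1]+a[3]+y0])-.5); print(c,obs[c],a[4])
def bb(c,p):
    q=proj(c,p+cyl); return np.r_[q.min(0),q.max(0)]
r=least_squares(lambda p:np.r_[bb("top",p)-obs["top"],bb("side",p)-obs["side"]],foot+ax*.0955)
d=r.x-(foot+ax*.0955); print(r.x,"res",r.fun.round(1),"off along",d@ax,"perp(tool y)",d@np.cross(u,-ax),"lateral",d@u)
E
```

```text
top [454.5 262.5 477.5 285.5] 434
side [355.5 316.5 378.5 338.5] 397
[ 0.49417613 -0.22033514  0.11451154] res [-0.4 -0.1  0.4 -0.2 -0.7 -1.   0.4  1.1] off along -0.006170555595881332 perp(tool y) -0.004304755636449817 lateral 0.0003255534319354706
```

```bash
python3 -m crank '[[[0,-0.055,-0.034],[0.026,0,0]],[[0.1,-0.055,-0.034],[0.026,0,0]],[[0.25,-0.055,-0.034],[0.026,0,0]],[[0.4,-0.055,-0.034],[0.026,0,0]],[[0.55,-0.055,-0.034],[0.026,0,0]],[[0.7,-0.055,-0.034],[0.026,0,0]],[[0.79,-0.055,-0.034],[0.026,0,0]],[[0.79,-0.055,-0.034],[0.026,0,0]],[[0.79,-0.055,-0.034],[0.026,0,0]]]'; python3 -m crank '[[[0,0,0],[0,0,0]],[[0,0,0],[0,0,0]],[[0,0,0],[0,0,0]],[[0,0,0],[0,0,0]],[[0,0,0],[0,0,0]],[[0,0,0],[0,0,0]],[[0,0,0],[0,0,0]]]' 1 40
```

```text
time: 9.6
eef_pos: [0.4949, -0.208, 0.0913]
tcp_rot: [90.7, 59.7, 85.4]
contact_force: [0.5, -0.2, -0.3]
grip_width: 0.0852
time: 10.18
eef_pos: [0.4956, -0.2096, 0.092]
tcp_rot: [90.4, 59.7, 85.0]
contact_force: [0.0, -1.4, 5.0]
grip_width: 0.0439
```

```bash
python3 -m crank '[[[-0.05,0,0],[0,0,0]],[[-0.15,0,0],[0,0,0]],[[-0.3,0,0],[0,0,0]],[[-0.45,0,0],[0,0,0]],[[-0.6,0,0],[0,0,0]],[[-0.75,0,0],[0,0,0]],[[-0.9,0,0],[0,0,-0.05]],[[-0.95,0.15,0],[0,0,-0.15]],[[-1,0.3,0],[0,0,-0.3]],[[-1,0.5,0],[0,0,-0.45]],[[-1,0.7,0],[0,0,-0.6]],[[-1,0.7,0],[0,0,-0.67]]]'; python3 -c "
from h import *
P=O-.010*OX-.064*OY
go(P+[0,0,.262],down); print(P)"
```

```text
time: 11.18
eef_pos: [0.5013, -0.1832, 0.2762]
tcp_rot: [91.5, 89.6, 87.2]
contact_force: [1.0, 2.0, -1.8]
grip_width: 0.0441
 shift [0.108, 2.088, -0.272] turn [-0.03, -0.0, -0.008]
[0.4843642  0.13231107 0.        ]
```

```bash
python3 -m crank '[[[0,0.08,-0.01],[0,0,0]],[[0,0.2,-0.03],[0,0,0]],[[0,0.35,-0.05],[0,0,0]],[[0,0.5,-0.07],[0,0,0]],[[0,0.65,-0.09],[0,0,0]],[[0,0.8,-0.11],[0,0,0]],[[0,0.9,-0.13],[-0.03,0,-0.008]],[[0,1,-0.135],[-0.03,0,-0.008]]]'; python3 -m crank '[[[0,0.15,-0.02],[0,0,0]],[[0,0.3,-0.04],[0,0,0]],[[0,0.45,-0.06],[0,0,0]],[[0,0.6,-0.08],[0,0,0]],[[0,0.75,-0.09],[0,0,0]],[[0,0.88,-0.1],[0,0,0]],[[0,0.97,-0.12],[0,0,0]],[[0,1,-0.13],[0,0,0]],[[0,1,-0.13],[0,0,0]]]'; python3 - <<'E'
from h import *
import cv2
P=O-.010*OX-.064*OY
go(P+[0,0,.080],down)
d=manip.get_image("side")["img"]; cv2.imwrite("pics/a5.png",np.clip(cv2.resize(d[100:310,190:400,::-1],None,fx=2.8,fy=2.8)*1.5,0,255).astype('u1'))
E
```

```text
time: 11.85
eef_pos: [0.4893, -0.0425, 0.2731]
tcp_rot: [-166.3, 89.4, -170.4]
contact_force: [0.4, -0.0, -0.7]
grip_width: 0.0439
time: 12.6
eef_pos: [0.481, 0.1083, 0.2729]
tcp_rot: [-158.4, 89.4, -162.3]
contact_force: [0.9, 0.5, -1.4]
grip_width: 0.0441
 shift [1.285, 0.166, 0.023] turn [-0.021, -0.012, 0.004]
```

View pics/a5.png

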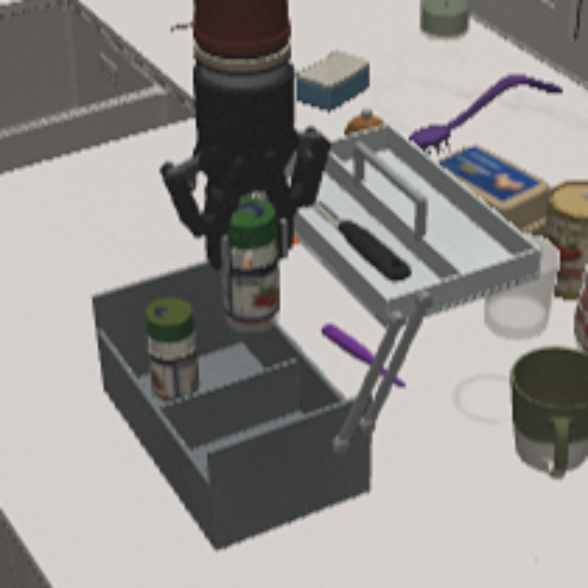

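The jar hangs upright over the −y half at (255, 270), clear of the tray and arms. Lowering it now.

```bash
python3 -m crank '[[[0,0.08,0.01],[-0.02,-0.01,0]],[[0,0.166,0.023],[-0.02,-0.01,0]],[[0.1,0.166,0.023],[-0.02,-0.01,0]],[[0.25,0.166,0.023],[-0.02,-0.01,0]],[[0.4,0.166,0.023],[-0.02,-0.01,0]],[[0.55,0.166,0.023],[-0.02,-0.01,0]],[[0.7,0.166,0.023],[-0.02,-0.01,0]],[[0.85,0.166,0.023],[-0.02,-0.01,0]],[[0.95,0.166,0.023],[-0.02,-0.01,0]],[[1,0.166,0.023],[-0.02,-0.01,0]],[[1,0.166,0.023],[-0.02,-0.01,0]]]';  python3 -m crank '[[[0.06,0,0],[0,0,0]],[[0.12,0,0],[0,0,0]],[[0.18,0,0],[0,0,0]],[[0.24,0,0],[0,0,0]],[[0.26,0,0],[0,0,0]],[[0.26,0,0],[0,0,0]]]'
```

```text
time: 13.57
eef_pos: [0.4855, 0.1329, 0.1222]
tcp_rot: [-107.6, 89.8, -110.7]
contact_force: [0.0, 0.5, -1.1]
grip_width: 0.0442
time: 14.07
eef_pos: [0.4856, 0.1323, 0.0838]
tcp_rot: [-90.2, 89.8, -93.2]
contact_force: [-0.2, 0.2, -1.1]
grip_width: 0.0437
```

```bash
for i in 1 2 3 4; do python3 -m crank '[[[0.01,0,0],[0,0,0]],[[0.02,0,0],[0,0,0]],[[0.02,0,0],[0,0,0]]]' | grep -E "eef|force" ; done
```

```text
eef_pos: [0.4864, 0.1325, 0.0818]
contact_force: [0.8, -0.3, -1.0]
eef_pos: [0.4861, 0.1325, 0.0786]
contact_force: [-0.5, 0.7, -0.5]
eef_pos: [0.4861, 0.1324, 0.0755]
contact_force: [0.0, 1.0, -1.4]
eef_pos: [0.4865, 0.1324, 0.0735]
contact_force: [-1.1, -0.1, 5.4]
```

Contact shows at the expected height (5.4 N). I'll open partway and retreat.

```bash
python3 -m crank '[[[0,0,0],[0,0,0]],[[0,0,0],[0,0,0]],[[0,0,0],[0,0,0]],[[0,0,0],[0,0,0]],[[-0.05,0,0],[0,0,0]],[[-0.15,0,0],[0,0,0]],[[-0.3,0,0],[0,0,0]],[[-0.5,0,0],[0,0,0]],[[-0.7,0,0],[0,0,0]],[[-0.9,0,0],[0,0,0]],[[-1,0,0],[0,0,0]],[[-1,0,0],[0,0,0]]]' -0.4; python3 - <<'E'
from h import *
G=np.array([.6686,.1871,.2394])
go(G+[0,0,.07],down)
E
```

```text
time: 16.07
eef_pos: [0.4883, 0.1332, 0.227]
tcp_rot: [1.7, 89.4, -1.3]
contact_force: [0.7, 0.0, -0.5]
grip_width: 0.0597
 shift [-0.537, 0.423, 1.187] turn [-0.001, 0.013, -0.0]
```

```bash
python3 -m crank '[[[-0.25,0,0],[0,0,0]],[[-0.5,0,0],[0,0,0]],[[-0.56,0.1,0.05],[0,0,0]],[[-0.56,0.2,0.25],[0,0,0]],[[-0.56,0.3,0.45],[0,0,0]],[[-0.56,0.42,0.65],[0,0,0]],[[-0.56,0.42,0.85],[0,0,0]],[[-0.54,0.42,1],[0,0.013,0]],[[-0.54,0.42,1],[0,0.013,0]]]' -1; python3 - <<'E'
from h import *
import cv2
G=np.array([.6686,.1871,.2394])
go(G+[0,0,.07],down);go(G,down)
I=[manip.get_image(c)["img"] for c in("side","top")]
a=cv2.resize(I[0][150:300,200:360,::-1],None,fx=2.5,fy=2.5); b=cv2.resize(I[1][190:340,170:330,::-1],None,fx=2.5,fy=2.5)[:375]
cv2.imwrite("pics/a6.png",np.clip(np.hstack([a,b])*1.5,0,255).astype('u1'))
E
```

```text
time: 16.82
eef_pos: [0.6418, 0.1866, 0.3002]
tcp_rot: [-145.5, 89.3, -148.7]
contact_force: [-0.9, -1.2, -1.7]
grip_width: 0.0855
 shift [-0.063, 0.013, 0.178] turn [-0.004, -0.013, 0.009]
 shift [0.404, 0.016, 0.182] turn [-0.004, -0.013, 0.009]
```

View pics/a6.png

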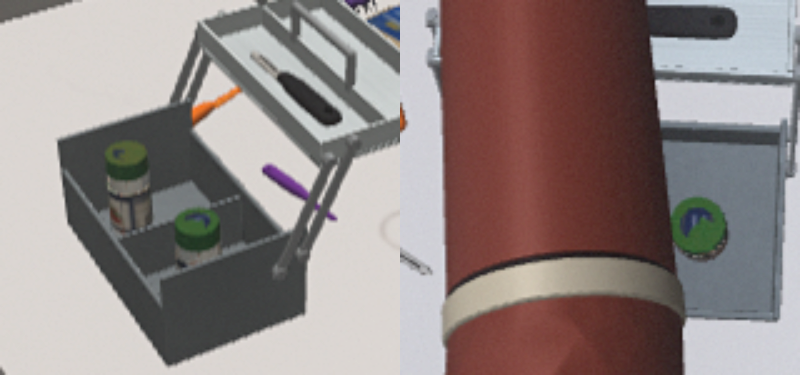

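Both jars stand upright in their halves and the tray is still open with the peeler in place. Time to re-grasp the bar.

```bash
python3 -m crank '[[[0,0.015,0.1],[0,-0.013,0]],[[0,0.015,0.182],[0,-0.013,0]],[[0.1,0.015,0.185],[0,-0.013,0]],[[0.2,0.015,0.185],[0,-0.013,0]],[[0.3,0.015,0.185],[0,-0.013,0]],[[0.405,0.015,0.185],[0,-0.013,0]],[[0.405,0.015,0.185],[0,-0.013,0]],[[0.405,0.015,0.185],[0,-0.013,0]]]'; python3 -m crank '[[[0,0,0],[0,0,0]],[[0,0,0],[0,0,0]],[[0,0,0],[0,0,0]],[[0,0,0],[0,0,0]],[[0,0,0],[0,0,0]],[[0,0,0],[0,0,0]],[[0,0,0],[0,0,0]],[[0,0,0],[0,0,0]],[[0,0,0],[0,0,0]]]' 1 50; python3 - <<'E'
from h import *
s,p,r=st(); print(s["grip_width"], r.as_matrix().round(3), (p-O)@OX)
x,z=arc(np.linspace(1.56,0,25)); print(np.c_[-(z-z[0])/.15,(x-x[0])/.15].round(3).tolist())
E
```

```text
time: 17.58
eef_pos: [0.6648, 0.1892, 0.2425]
tcp_rot: [-102.5, 89.8, -105.5]
contact_force: [-0.0, 0.9, -0.2]
grip_width: 0.0852
time: 18.33
eef_pos: [0.6681, 0.1886, 0.2443]
tcp_rot: [-18.2, 89.6, -21.2]
contact_force: [4.3, -0.1, 4.3]
grip_width: 0.0082
0.008179808774583821 [[ 0.007  0.053  0.999]
 [-0.003  0.999 -0.053]
 [-1.    -0.002  0.007]] 0.1705166350661264
[[-0.0, 0.0], [-0.022, -0.052], [-0.04, -0.105], [-0.054, -0.16], [-0.065, -0.215], [-0.073, -0.271], [-0.077, -0.327], [-0.077, -0.383], [-0.073, -0.44], [-0.066, -0.495], [-0.056, -0.551], [-0.041, -0.605], [-0.023, -0.659], [-0.002, -0.711], [0.022, -0.761], [0.05, -0.81], [0.081, -0.857], [0.115, -0.902], [0.152, -0.945], [0.191, -0.985], [0.233, -1.023], [0.278, -1.057], [0.324, -1.089], [0.373, -1.118], [0.423, -1.143]]
```

```bash
python3 -m crank '[[[-0.011,0,-0.026],[0,0,0]],[[-0.022,0,-0.052],[0,0,0]],[[-0.04,0,-0.105],[0,0,0]],[[-0.054,0,-0.16],[0,0,0]],[[-0.065,0,-0.215],[0,0,0]],[[-0.073,0,-0.271],[0,0,0]],[[-0.077,0,-0.327],[0,0,0]],[[-0.077,0,-0.383],[0,0,0]],[[-0.073,0,-0.44],[0,0,0]],[[-0.066,0,-0.495],[0,0,0]],[[-0.056,0,-0.551],[0,0,0]],[[-0.056,0,-0.551],[0,0,0]]]'; python3 - <<'E'
from h import *
s,p,r=st(); print(r.as_matrix().round(3),(p-O)@OX,(p-O)@OY)
x,z=arc(np.linspace(1.56,0,25));print("expect x",x[10])
E
```

```text
time: 19.33
eef_pos: [0.5786, 0.1932, 0.2493]
tcp_rot: [-152.2, 89.4, -155.1]
contact_force: [-3.7, -0.6, 3.2]
grip_width: 0.0079
[[-0.009  0.052  0.999]
 [-0.004  0.999 -0.052]
 [-1.    -0.005 -0.009]] 0.08095916288656378 0.0017839338007196116
expect x 0.08888411130557967
```

```bash
python3 - <<'E'
from h import *
s,p,r=st(); x0=(p-O)@OX
a0=np.arccos(np.cos(np.radians(25))-x0/.13)-np.radians(25); print(a0)
x,z=arc(np.linspace(a0,0,16)); W=np.outer(x-x[0],OX)+np.outer(z-z[0],[0,0,1]); print((r.inv().apply(W)/.15).round(3).tolist())
E
```

```text
0.8469752016867158
[[0.0, 0.0, 0.0], [0.016, 0.0, -0.046], [0.034, 0.0, -0.092], [0.055, 0.0, -0.136], [0.078, 0.0, -0.179], [0.103, 0.001, -0.221], [0.131, 0.001, -0.261], [0.161, 0.001, -0.3], [0.194, 0.001, -0.336], [0.228, 0.001, -0.371], [0.264, 0.001, -0.404], [0.302, 0.002, -0.435], [0.342, 0.002, -0.464], [0.383, 0.002, -0.49], [0.426, 0.002, -0.514], [0.47, 0.002, -0.536]]
```

```bash
python3 -m crank '[[[0.016,0,-0.046],[0,0,0]],[[0.034,0,-0.092],[0,0,0]],[[0.055,0,-0.136],[0,0,0]],[[0.078,0,-0.179],[0,0,0]],[[0.103,0,-0.221],[0,0,0]],[[0.131,0,-0.261],[0,0,0]],[[0.161,0,-0.3],[0,0,0]],[[0.194,0,-0.336],[0,0,0]],[[0.228,0,-0.371],[0,0,0]],[[0.264,0,-0.404],[0,0,0]],[[0.302,0,-0.435],[0,0,0]],[[0.302,0,-0.435],[0,0,0]]]'; python3 - <<'E'
from h import *
s,p,r=st(); x0=(p-O)@OX
a0=np.arccos(np.cos(np.radians(25))-x0/.13)-np.radians(25); print(x0,a0, arc(a0))
x,z=arc(np.linspace(a0,0,9)); W=np.outer(x-x[0],OX)+np.outer(z-z[0],[0,0,1]); print((r.inv().apply(W)/.15).round(3).tolist())
E
```

```text
time: 20.33
eef_pos: [0.5121, 0.1967, 0.2022]
tcp_rot: [-155.3, 89.2, -158.2]
contact_force: [-7.6, -1.2, -0.4]
grip_width: 0.008
0.014359113292792767 0.21404884448403344 (np.float64(0.014359113292792765), np.float64(0.023773299332061307))
[[0.0, 0.0, 0.0], [0.019, 0.0, -0.014], [0.038, 0.0, -0.027], [0.057, 0.0, -0.039], [0.077, 0.0, -0.051], [0.097, 0.001, -0.063], [0.118, 0.001, -0.074], [0.139, 0.001, -0.084], [0.16, 0.001, -0.094]]
```

```bash
python3 -m crank '[[[0.015,0,0],[0,0,0]],[[0.03,0,-0.01],[0,0,0]],[[0.045,0,-0.02],[0,0,0]],[[0.06,0,-0.03],[0,0,0]],[[0.075,0,-0.04],[0,0,0]],[[0.09,0,-0.045],[0,0,0]],[[0.105,0,-0.055],[0,0,0]],[[0.12,0,-0.065],[0,0,0]],[[0.12,0,-0.065],[0,0,0]]]'; python3 -m crank '[[[0.01,0,-0.005],[0,0,0]],[[0.02,0,-0.01],[0,0,0]],[[0.02,0,-0.01],[0,0,0]]]'
```

```text
time: 21.08
eef_pos: [0.501, 0.1972, 0.1841]
tcp_rot: [-159.4, 89.0, -162.3]
contact_force: [-10.0, 0.4, -0.0]
grip_width: 0.008
time: 21.33
eef_pos: [0.4996, 0.1973, 0.1812]
tcp_rot: [-159.5, 89.0, -162.5]
contact_force: [-9.6, 1.3, -0.7]
grip_width: 0.008
```

```bash
for i in 1 2 3; do python3 -m crank '[[[0.01,0,0],[0,0,0]],[[0.02,0,0],[0,0,0]],[[0.02,0,0],[0,0,0]]]' | grep -E "eef|force" ; done
```

```text
eef_pos: [0.499, 0.1973, 0.1798]
contact_force: [-13.1, 0.1, 7.4]
eef_pos: [0.4991, 0.1974, 0.1795]
contact_force: [-17.1, -0.1, 23.6]
eef_pos: [0.4992, 0.1974, 0.1791]
contact_force: [-21.9, -1.6, 39.2]
```

Contact with the stop is confirmed. I'll relax the preload, release and retreat.

```bash
python3 -m crank '[[[-0.02,0,-0.005],[0,0,0]],[[-0.035,0,-0.01],[0,0,0]],[[-0.035,0,-0.015],[0,0,0]]]'; python3 -m crank '[[[0,0,0],[0,0,0]],[[0,0,0],[0,0,0]],[[0,0,0],[0,0,0]],[[0,0,0],[0,0,0]],[[0,0,0],[0,0,0]],[[0,0,0],[0,0,0]],[[-0.1,0,0],[0,0,0]],[[-0.3,0,0],[0,0,0]],[[-0.5,0,0],[0,0,0]],[[-0.75,0,0],[0,0,0]],[[-1,0,0],[0,0,0]],[[-1,0,0],[0,0,0]]]' -1; python3 -m crank '[[[0,-0.2,0],[0,0,0]],[[0,-0.4,0],[0,0,0]],[[0,-0.6,0],[0,0,0]],[[0,-0.8,0],[0,0,0]],[[0,-1,0],[0,0,0]],[[0,-1,0],[0,0,0]],[[0,-1,0],[0,0,0]]]';python3 -m crank '[[[0,-0.2,0],[0,0,0]],[[0,-0.4,0],[0,0,0]],[[0,-0.6,0],[0,0,0]],[[0,-0.8,0],[0,0,0]],[[0,-1,0],[0,0,0]],[[0,-1,0],[0,0,0]],[[0,-1,0],[0,0,0]]]'; python3 - <<'E'
from h import *
import cv2
I=[manip.get_image(c)["img"] for c in("side","top")]
for c,i in zip(("side","top"),I):
    o=cv2.imread(f"pics/{c}0.png")[:,:,::-1].astype(int); print(c,"tray/organiser diff",np.abs(i.astype(int)-o)[(slice(180,295),slice(221,325)) if c=="side" else (slice(227,319),slice(180,330))].mean())
a=cv2.resize(I[0][150:390,200:440,::-1],(400,400)); b=cv2.resize(I[1][120:360,150:390,::-1],(400,400))
cv2.imwrite("pics/a7.png",np.clip(np.hstack([a,b])*1.5,0,255).astype('u1'))
E
```

```text
time: 22.33
eef_pos: [0.499, 0.1974, 0.1798]
tcp_rot: [-159.5, 89.3, -162.5]
contact_force: [-9.0, -0.1, 7.3]
grip_width: 0.0083
time: 23.33
eef_pos: [0.5091, 0.1981, 0.3388]
tcp_rot: [13.1, 89.0, 10.1]
contact_force: [1.1, 0.2, 0.5]
grip_width: 0.0855
time: 23.92
eef_pos: [0.497, 0.0455, 0.3315]
tcp_rot: [-50.4, 89.8, -53.7]
contact_force: [0.5, 2.1, -0.0]
grip_width: 0.0853
time: 24.5
eef_pos: [0.4892, -0.1027, 0.3317]
tcp_rot: [-53.8, 89.8, -57.0]
contact_force: [0.5, 0.9, -0.7]
grip_width: 0.0854
side tray/organiser diff 11.052480490523969
top tray/organiser diff 16.53437198067633
```

View pics/a7.png

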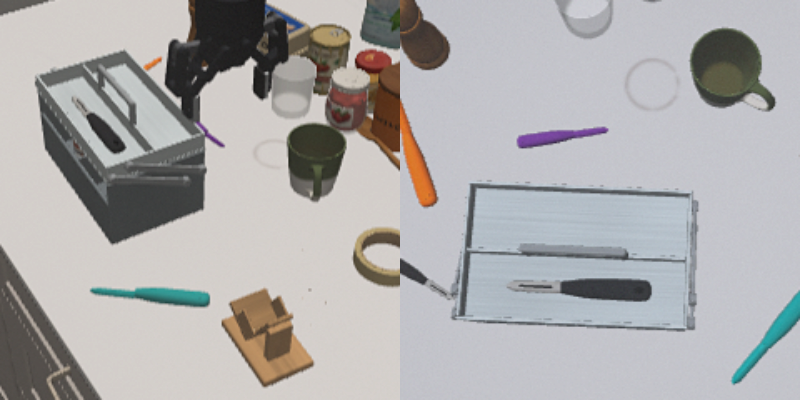

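The tray looks fully down, the stand is empty, and the peeler, mug and tape are in place. A quick numeric check against the starting pictures, then hand in.

```bash
python3 - <<'E'
from h import *
import cv2
for c,(x,y,w,h) in(("top",(178,224,154,98)),("side",(216,200,110,98)),("side",(216,176,60,60)),("top",(320,135,60,52)),("top",(400,150,52,50))):
    o=cv2.cvtColor(cv2.imread(f"pics/{c}0.png"),6).astype(np.float32); n=cv2.cvtColor(manip.get_image(c)["img"],7).astype(np.float32)
    f=lambda i:cv2.Laplacian(i,5)[y:y+h,x:x+w]
    print(c,x,y,cv2.phaseCorrelate(f(o),f(n),cv2.createHanningWindow((w,h),5)))
print(manip.observe()["contact_force"]); print(manip.job_done())
E
```

```text
top 178 224 ((0.026900435219886276, 0.09570371604689853), 0.957216495513916)
side 216 200 ((0.009224741685379456, 0.0014651678344890229), 0.9322954734961192)
side 216 176 ((-0.1540774614916316, -0.13055608487803383), 0.9878793850209978)
top 320 135 ((-0.050802643400992054, 0.011238898241380468), 0.9750448294627814)
top 400 150 ((-0.022444342417813345, 0.03603925591859891), 1.0010959003589772)
[ 0.16446708 -0.17947004  0.09014379]
the job is handed in; nothing more can be done
None
```

The job is done and handed in at about 25 s of the 69 s allowed.

- **Tray open:** I gripped the handle and swung the tray along its arc to fully open. It stayed open by itself after I let go.
- **Jar:** I took it from the stand along its own axis and set it upright in the empty −y half. It made light contact with the floor (about 5 N) at the expected height. With the tray still open, a picture showed both jars upright in their halves.
- **Tray closed:** I gripped the handle again and lowered the tray until it met its stop. The measured wrist force there reached roughly 45 N, well under the 120 N limit. I eased that off before letting go, then backed away with the gripper open.

**Last checks:** Compared with the starting pictures, the tray and organiser, mug and tape had shifted by less than 0.2 px. That puts the tray fully down. The peeler lies in the front half of the tray, and the robot was touching nothing.

The jars are hidden once the tray is closed, so I last saw them standing just before closing. Raw pixel differences over the tray came out at 11–17 grey levels; I put that down to changed shading, because the shape comparison showed no movement. No check failed.

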